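# Show the inside of the dice tower's top storey to the phone

### The job

Dice keep hanging up in the top storey of the white dice tower, and the friend who printed it is on a video call on the phone in the stand. Lift just the top storey off the tower, leaving the lower storeys, the phone and everything else where they are, and hold it up to the selfie lens so she can look straight up inside it: the middle of its open underside on the lens's line of sight, about 15 cm from the lens, the underside facing the lens squarely and its sides lined up with the phone's sides (either way round). Finish while still holding it there steadily in the air; do not put it down or let go.

Things in the scene. Friction and masses are not known exactly. Their poses are not given: they have to be found in the camera images.
- tower_top: Top storey of the tower, white plastic, about 100 g: upright tube 66 mm (x) by 56 mm (y), walls 3 mm, 50 mm tall plus 10 mm battlements, open at both ends, a ramp inside. Origin: centre of its open underside, z up. Stands loose on the middle storey over a 5 mm lip, 2 mm play; comes straight up. Grip across y with the fingertips above its lower edge, or the storey below is gripped too.
- top_foot (a point): Centre of the open underside of the top storey (same point and axes as tower_top); as stacked it is 110 mm above the shelf.
- tower_mid: Middle storey, same plan 66 x 56 mm, 50 mm tall without its lip, about 90 g, plain rim without battlements. Origin: centre of its underside, 60 mm above the shelf. Stands loose on the base storey over the same sort of lip; must stay standing.
- tower_base: Base storey, 66 x 56 mm, 60 mm tall, about 280 g, loose on the shelf, with a doorway and a low tray (85 mm long, 84 mm wide, rim 16 mm) reaching out along its -x, roughly towards the robot. Origin: on the shelf under the centre of the tower's column. The three storeys stack in line with the same yaw, 170 mm tall in all.
- phone: Black phone, 150 x 72 x 8.5 mm, portrait, leaning far back, screen to the robot and up. Origin: selfie lens, a dot on the screen's centre line 5 mm from the top edge, 117 mm above the shelf. Its -x is the line of sight, square out of the screen, 50 degrees above level; y across, z up the screen. Seen squarely the storey is tipped 40 degrees, battlements leaning away from the phone.
- phone_stand: Low bent-plywood counter stand that carries the phone (890 g together, loose on the shelf): foot 120 mm along x, 86 mm wide. Origin: centre of the foot's underside; the lens is 60 mm towards +x from it and 116.5 mm up. Not to be shifted.
- jar: Bystander: small ceramic jar with a white twist lid, 62 mm across, 79 mm tall. Origin: centre of its underside.
- terrain: Bystander: green polystyrene terrain hill in three steps, 80 x 110 mm, 42 mm tall. Origin: centre of its underside.
- clip: Bystander: steel binder clip lying flat, 32 mm wide, 44 mm long, 18 mm tall. Origin: on the shelf under its body.
- die_a: Bystander: black stone die, 16 mm, lying in the tower's tray. Origin: centre of its underside.
- die_b: Bystander: black stone die, 16 mm, lying in the tower's tray.
- die_c: Bystander: black stone die, 16 mm, on the shelf.
- die_d: Bystander: black stone die, 16 mm, on the shelf.
Mind the look-alikes: they are no part of the job. What is shaped like the tower_top but blue or pink is not meant.

How it is judged:
By the outcome, as a careful person would: the job done as asked, in the order asked, and still so for the second after the job is handed in, while the arm keeps its last pose, push and grip.
It also fails if it takes over 34 s, if anything falls off the work surface, if the arm or the gripper's body presses on something with over 40 N, if the wrist force passes 120 N, or if a joint passes its speed limit or range.

### The arm

A 6-joint arm with a two-finger parallel gripper is mounted at the origin on the work surface. World frame = base frame: x ahead of the robot, y to its left, z up, the work surface at z = 0. Lengths are in mm, angles in rad, forces in N, time in s.
With the tool pointing down it reaches from about 300 to 825 mm from the base axis. Payload 5.4 kg.
Tool frame: the origin (TCP) lies midway between the tips of the shut fingers; the grasp point (between the pads) lies 19 mm behind it; z points along the fingers, y is the line along which they close (so a half turn about z gives the same grasp; the last joint's range is limited). The gripper opens to 92 mm and grips with 3 to 60 N. Pads are 20 mm wide; open, the fingers measure 128 mm over their backs; the gripper's body (75 mm by 189 mm) begins 69 mm behind the grasp point.
Start: joints at [1.007, 0.158, 1.597, -0, 1.386, -0.21], TCP at [199.226, 539.365, 175.401] pointing down, gripper open.
Joint ranges: [-2.91, 2.91], [-0.94, 2.29], [0.18, 2.7], [-1.29, 4.43], [0.17, 2.64], [-3, 3]. Speed limits (rad/s): [2.57, 2.57, 3.14, 3.14, 3.14, 3.14].

### API

Orientations are given as [roll, pitch, yaw] about the fixed x, y, z axes, in that order (R = Rz(yaw) Ry(pitch) Rx(roll)).
In Python, from cell import get_state, capture, bot, silhouettes, spot_point gives the robot as it stands. The module is installed in compiled form; this text tells all that it offers.
- The arm moves only by the shell command python3 -m handwheel 'ROWS' [FORCE]. ROWS is text: rows parted by semicolons, each of 7 numbers parted by spaces: the shift along the tool's x, y, z scaled (see below), then the turn, a rotation vector about the tool's x, y, z scaled (see below), then the opening, from 0 (shut) to 1 (fully open). In form: x y z rx ry rz claw; .... A call has exactly 8 rows; each row is the pose to reach, as a shift and turn from the pose commanded when the call began, along the tool's axes at that moment, turning the shorter way round; what a row does not reach only later rows make up. The controller multiplies each number of a shift by 300 mm and each number of a turn by 180 degrees. A row lasts 1/10 s, in which the tool goes at most 50 mm and 8.59 degrees, less where a joint would pass 70% of its speed; a pose out of reach is approached as far as the arm can. A call with a number of a shift or a turn outside -1 to 1 is refused whole. A call with a gripper value outside its range is refused whole. The fingers move at their own pace and stop on an object; FORCE is the grip in N (left out, the last holds). Time passes only in rows, so rows that repeat a pose let the fingers close, or fill a call up. It gives the time, the measured TCP pose, the force, the opening and the grip force at its end, in the units of the state.
- get_state(): the state, without advancing time (a new reading comes with each control period).
- capture(name): name is "side" or "top"; returns a dict with "color" (384x512x3 uint8, blue, green, red), "vfov" (degrees; the focal length in pixels is half the picture's height over the tangent of half this angle, whatever the lens; pixels are square), "cx", "cy" (the principal point, pixels), "rvec" (rotation vector, rad) and "tvec" (3), from world to camera coordinates, as OpenCV has them. Camera axes: x right, y down, z forward; pixel columns grow to the right and rows downward; lengths in mm; the calibration is good to about 2 mm. A picture is of the moment at which its call begins. There is no depth.
- bot.job_done(): hands the job in; it is judged then, once.
Trained networks look in a picture, given as the dict that the camera call returned (one of the last four; its "shot" number tells which), for a name from the list of things; names that differ only in an ending like _2 or _b are one class to them, and where a whole thing is asked for, a point or a joint stands for the part that bears it (a point fixed in the world has none). Each returns a list of dicts, best first, with "p" (0 to 1); they miss things now and then, are a little off and sometimes report something else, mostly with a low value. They report only what shows in the picture. A call takes as long as a camera call. They do not tell look-alikes from the thing itself.
- silhouettes(target, picture): "pixels" (384x512 bool, what is visible of it).
- spot_point(target, picture): "position" ([x, y, z] in mm, in the coordinates of the camera as it stood for that picture, good to about 4 mm: a listed point, or the origin of a listed thing).
The state is a dict: "t": time; "joint_positions": joint angles; "qvel": joint speeds; "tau": joint torques, N m; "eef_pos": TCP position; "eef_rot": TCP orientation; "contact_force": force on the tool from outside, world axes, zero at the start; "torque": the same for the moment, N m; "grip_width": finger opening in mm; "finger_force": force on a finger pad.
Only numpy, scipy, OpenCV 4.12 (cv2) and the standard library are available. Lean on these libraries where they do the work, as an engineer would, in place of code of your own. Each camera call takes 0.05 s, during which the arm holds its last target. There are 200 camera calls.

## Working session

There is one attempt and no reset: what is moved stays moved. The work goes in short steps, Python scripts to look and compute and a shell command to move; the robot and the scene stay as the last step left them, time stands still between calls to the robot, and variables do not carry over. Pictures are saved under pics/ and viewed, at most 10 in all, crops included, and the job is handed in when it is done.

```bash
mkdir -p pics
cat > h.py <<'E'
import numpy as np, cv2
from cell import get_state, capture, bot, silhouettes, spot_point
def K(p):
    f=p["color"].shape[0]/2/np.tan(np.radians(p["vfov"])/2)
    return np.array([[f,0,p["cx"]],[0,f,p["cy"]],[0,0,1.]])
def RT(p): return cv2.Rodrigues(np.array(p["rvec"],float))[0], np.array(p["tvec"],float).ravel()
def world(p,c):
    R,t=RT(p); return R.T@(np.array(c)-t)
def proj(p,X):
    R,t=RT(p); q=K(p)@(R@np.array(X,float)+t); return q[:2]/q[2]
E
python3 - <<'E'
from h import *
np.set_printoptions(precision=1,suppress=True)
print(get_state())
for n in ("side","top"):
    p=capture(n); cv2.imwrite(f"pics/{n}0.png",p["color"])
    R,t=RT(p); print(n,"cam",-R.T@t,R[2],p["vfov"])
    for k in ("top_foot","tower_mid","tower_base","phone","phone_stand","jar","terrain","clip","die_a"):
        for d in spot_point(k,p)[:4]:
            X=world(p,d["position"]); print(k,round(d["p"],2),X,proj(p,X))
E
```

```text
{'t': 0.0, 'joint_positions': array([ 1. ,  0.2,  1.6, -0. ,  1.4, -0.2]), 'qvel': array([-0.,  0.,  0.,  0., -0., -0.]), 'tau': array([  0. , -38.6, -32.2,   0.1,   0. ,  -0. ]), 'eef_pos': array([198.9, 538.8, 174.4]), 'eef_rot': array([-3.1, -0. ,  2.8]), 'contact_force': array([-0.7, -0.7, -0.7]), 'torque': array([0., 0., 0.]), 'finger_force': 0.0, 'grip_width': 91.84937158608203}
side cam [ 445.1 -641.2  518.9] [ 0.2  0.8 -0.6] 57.36528859821435
top_foot 0.86 [ 697.3 -196.6    3.2] [319.  257.7]
top_foot 0.79 [ 582.  -237.5  108.2] [271.2 244.7]
top_foot 0.67 [ 589.8 -352.6   -2.5] [296.9 342.2]
tower_mid 0.74 [ 494.2 -232.9    4.2] [223.2 294.6]
tower_mid 0.67 [ 578.  -238.5   61.6] [268.8 265. ]
tower_base 0.73 [ 581.2 -242.4   -2.8] [270.7 290.3]
phone 0.68 [599.8 204.2 115.7] [226.4 129.3]
phone_stand 0.64 [537.4 209.4   0.6] [206.8 169. ]
jar 0.9 [573.9  -5.9   2.5] [237.1 211.9]
terrain 0.77 [745.9 -15.9  -3.9] [306.5 203.9]
clip 0.58 [440.5   4.4  -2.3] [179.9 221.2]
clip 0.21 [ 582.3 -238.4  110.1] [271.6 244.2]
die_a 0.62 [ 498.3 -387.2   -0.7] [247.2 378.4]
die_a 0.53 
[... 313 characters left out ...]
39.4  112.2] [321.5 189.5]
top_foot 0.57 [ 591.2 -354.3   -1.8] [355.7 185.4]
tower_mid 0.73 [ 577.7 -241.5   62.4] [318.5 190.4]
tower_mid 0.42 [744.1 -12.8  -1.5] [227.7 132. ]
tower_mid 0.19 [ 576.6 -235.7  111.3] [319.9 190. ]
tower_base 0.63 [ 575.7 -232.     2.1] [310.9 192.3]
phone 0.71 [599.1 205.9 116.6] [132. 185.]
phone_stand 0.77 [539.3 210.1   3.3] [145.3 210.1]
jar 0.81 [582.1  -3.1  -0.8] [225.3 192. ]
terrain 0.87 [744.5 -10.   -3. ] [226.6 132. ]
clip 0.63 [435.4   5.5   1. ] [223.3 247.2]
die_a 0.54 [ 497.2 -231.     2.5] [311.5 221.6]
die_a 0.53 [ 502.2 -386.4    4.6] [369.7 218.3]
die_a 0.44 [641.3   5.4   4.2] [221.6 169.9]
die_a 0.41 [ 526.3 -200.5    5.2] [299.8 211. ]
```

Run:
```python
from h import *
a=cv2.imread("pics/side0.png");b=cv2.imread("pics/top0.png")
cv2.imwrite("pics/s1.png",cv2.resize(a,(800,600)));cv2.imwrite("pics/t1.png",cv2.resize(b[100:300,100:400],(798,532),interpolation=cv2.INTER_CUBIC))
cv2.imwrite("pics/c1.png",cv2.resize(a[170:350,180:380],(660,594),interpolation=cv2.INTER_CUBIC))
```

```text
(no output)
```

View pics/s1.png

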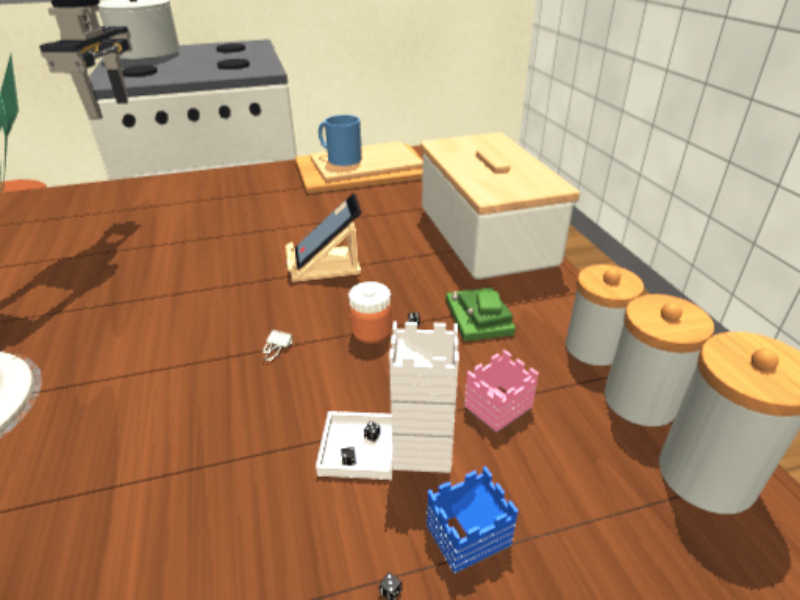

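View pics/t1.png

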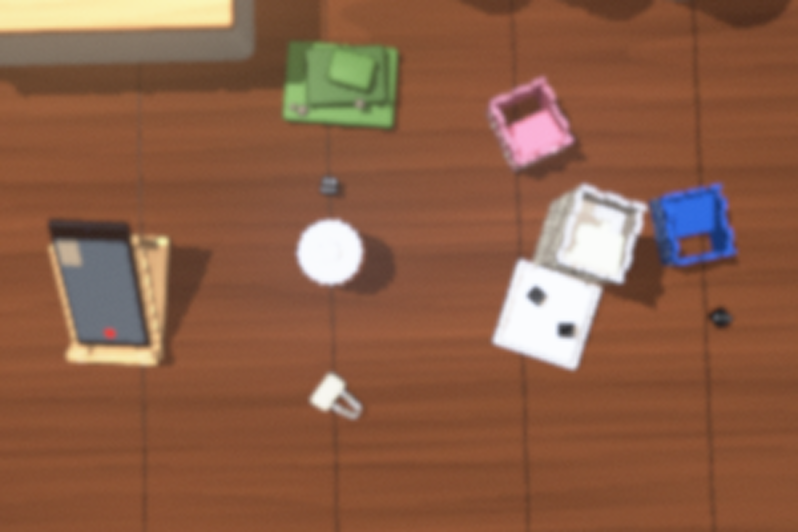

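View pics/c1.png

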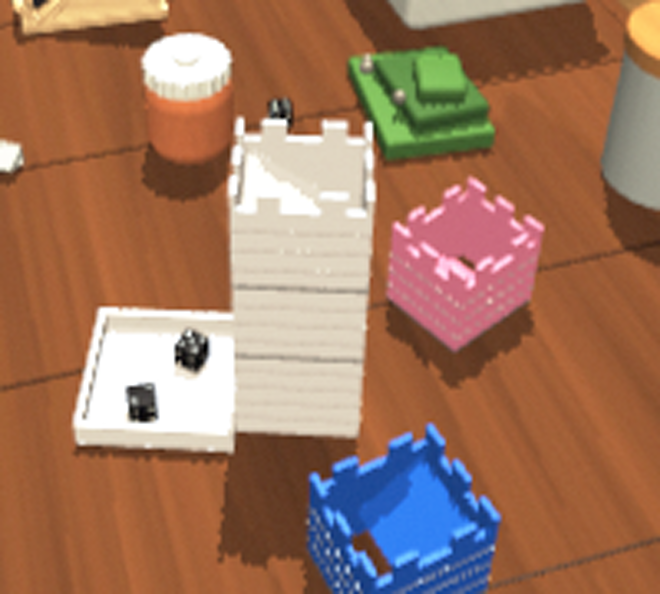

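Candidates: white top storey on the tower (side px 271,235; top px 320,190), pink look-alike (side 319,258), blue look-alike (297,342). The white one on the stack is the target, and the crop confirms it. Next I fit the yaws from silhouettes.

```bash
cat > fit.py <<'E'
from h import *
from scipy.optimize import minimize
np.set_printoptions(precision=2,suppress=True)
P={n:capture(n) for n in ("side","top")}
def mask(n,keys,near):
    m=np.zeros((384,512),bool)
    for k in keys:
        c=[d for d in silhouettes(k,P[n]) if d["p"]>.2]
        c=[d for d in c if np.hypot(*(np.argwhere(d["pixels"]).mean(0)[::-1]-near[n]))<35]
        if c:
            m|=c[0]["pixels"]; print(n,k,round(c[0]["p"],2),c[0]["pixels"].sum())
        else: print(n,k,"none")
    return m
def box(x0,x1,y0,y1,z0,z1): return np.array([[x,y,z] for x in (x0,x1) for y in (y0,y1) for z in (z0,z1)],float)
def render(p,parts):
    S=4; im=np.zeros((384*S,512*S),np.uint8)
    for X in parts:
        q=np.array([proj(p,v) for v in X]); h=cv2.convexHull(((q+.5)*S).astype(np.float32))
        cv2.fillConvexPoly(im,np.round(h*16).astype(np.int32),255,shift=4)
    return cv2.resize(im,(512,384),interpolation=cv2.INTER_AREA)/255.
def fit(M,parts,x0,steps):
    def cost(v): return sum(np.abs(render(P[n],parts(v))-M[n]).sum()/M[n].sum() for n in M)
    s=np.vstack([x0]+[np.array(x0)+np.eye(len(x0))[i]*steps[i] for i in range(len(x0))])
    r=minimize(cost,x0,method="Nelder-Mead",options=dict(initial_simplex=s,xatol=.01,fatol=1e-4,maxiter=300)); return r.x,r.fun
def Rz(a): return cv2.Rodrigues(np.array([0,0,a]))[0]
E
cat > f1.py <<'E'
from fit import *
nr={"side":(268,255),"top":(320,195)}
M={n:mask(n,("tower_base","tower_mid","tower_top"),nr) for n in P}
def tw(v): return [B@Rz(v[2]).T+[v[0],v[1],0] for B in (box(-33,33,-28,28,0,165),box(-118,-33,-42,42,0,16))]
for a in (-.2,-.4): print("tower",fit(M,tw,[578,-238,a],[6,6,.15]))
T={n:mask(n,("tower_top",),nr) for n in P}
def tt(v): return [box(-33,33,-28,28,0,57)@Rz(v[2]).T+[v[0],v[1],v[3]]]
print("top",fit(T,tt,[578,-238,-.2,108],[6,6,.15,8]))
nr={"side":(208,150),"top":(138,208)}
M={n:mask(n,("phone",),nr) for n in P}
Ry=cv2.Rodrigues(np.array([0,np.radians(40),0]))[0]
# phone x axis = into screen; screen plane y,z ; Ry(+40): -x -> (-cos40.. ) check
print("line of sight",Ry@[-1,0,0])
Ry=cv2.Rodrigues(np.array([0,np.radians(50),0]))[0]; print(Ry@[-1,0,0])
def ph(v): return [box(0,8.5,-36,36,-145,5)@Ry.T@Rz(v[2]).T+[v[0],v[1],v[3]]]
for a in (0,.15,-.15): print("phone",fit(M,ph,[600,205,a,116],[6,6,.1,5]))
for n in P:
    m=P[n]["color"].copy()
    cv2.imwrite(f"pics/m_{n}.png",m)
E
python3 f1.py
```

```text
side tower_base none
side tower_mid 0.86 774
side tower_top 0.97 2010
top tower_base 0.91 1125
top tower_mid none
top tower_top 0.65 735
tower (array([ 580.61, -238.54,   -0.34]), np.float64(1.272727313209303))
tower (array([ 580.66, -238.48,   -0.34]), np.float64(1.2733577249958197))
side tower_top 0.97 2010
top tower_top 0.65 735
top (array([ 580.41, -238.55,   -0.33,  107.12]), np.float64(0.34927363980418036))
side phone 0.55 733
top phone 0.81 1355
line of sight [-0.77  0.    0.64]
[-0.64  0.    0.77]
phone (array([598.26, 204.45,  -0.09, 114.52]), np.float64(0.1975444094060554))
phone (array([598.15, 205.21,  -0.08, 114.37]), np.float64(0.19828655466556272))
phone (array([597.92, 202.99,  -0.09, 115.5 ]), np.float64(0.1981495387379843))
```

```bash
cat > f2.py <<'E'
from fit import *
def cm(n,c,r):
    hsv=cv2.cvtColor(P[n]["color"],cv2.COLOR_BGR2HSV); m=(hsv[...,1]<75)&(hsv[...,2]>95)
    k,l,s,_=cv2.connectedComponentsWithStats(m.astype(np.uint8)); 
    i=l[c[1],c[0]]; print(n,i,s[i]); o=(l==i).astype(np.uint8)
    cs,_=cv2.findContours(o,cv2.RETR_EXTERNAL,cv2.CHAIN_APPROX_NONE); cv2.drawContours(o,cs,-1,1,-1); return o.astype(bool)
M={"side":cm("side",(270,260),0),"top":cm("top",(310,230),0)}
def tw(v): return [B@Rz(v[2]).T+[v[0],v[1],0] for B in (box(-33,33,-28,28,0,166),box(-118,-33,-42,42,0,16))]
v,f=fit(M,tw,[580,-238,-.33],[6,6,.1]); print("both",v,f)
for n in M: print(n,*fit({n:M[n]},tw,v,[4,4,.1]))
big=[]
for n,(x,y) in (("side",(215,190)),("top",(270,130))):
    im=P[n]["color"].copy(); r=(render(P[n],tw(v))>.5).astype(np.uint8)
    S=4; im=cv2.resize(im[y:y+130,x:x+100],None,fx=S,fy=S,interpolation=cv2.INTER_CUBIC)
    for m,c in ((r,(0,0,255)),(M[n].astype(np.uint8),(0,255,0))):
        cs,_=cv2.findContours(cv2.resize(m[y:y+130,x:x+100],None,fx=S,fy=S,interpolation=cv2.INTER_NEAREST),cv2.RETR_EXTERNAL,cv2.CHAIN_APPROX_NONE); cv2.drawContours(im,cs,-1,c,1)
    big.append(im)
cv2.imwrite("pics/ov.png",np.hstack(big))
E
python3 f2.py
cat > go.py <<'E'
# go.py x y z psi tilt_deg : rows numbers from present pose; tool yaw branch psi+pi
import sys
from h import *
from scipy.spatial.transform import Rotation as Ro
def delta(pos,psi,tilt,st=None):
    st=st or get_state(); R0=Ro.from_euler("xyz",st["eef_rot"])
    # tilted tool: tool z = -(storey z); tilt tips storey z towards -x of frame psi
    R1=Ro.from_euler("z",psi)*Ro.from_euler("y",-np.radians(tilt))*Ro.from_euler("z",np.pi)*Ro.from_euler("x",np.pi)
    d=R0.inv().apply(np.array(pos)-st["eef_pos"])/300; r=(R0.inv()*R1).as_rotvec()/np.pi
    return d,r
if __name__=="__main__":
    a=[float(x) for x in sys.argv[1:]]; st=get_state()
    d,r=delta(a[:3],a[3],a[4],st)
    print("t",round(st["t"],2),"q",np.round(st["joint_positions"],2),"pos",np.round(st["eef_pos"],1),"shift",np.round(d,4),"turn",np.round(r,4))
E
python3 go.py 580 -238.5 300 -.335 0
```

```text
side 59 [ 202  205   92  102 5623]
top 22 [ 285  169   63   70 2358]
both [ 580.15 -239.46   -0.34] 0.1223894151821274
side [ 580.22 -239.49   -0.34] 0.034336041975434835
top [ 580.15 -239.46   -0.34] 0.08755694196870668
t 1.7 q [ 1.01  0.16  1.6   0.    1.39 -0.21] pos [199.2 539.4 175.4] shift [-2.089  -1.9925 -0.4154] turn [ 0.    -0.    -0.006]
```

View pics/ov.png

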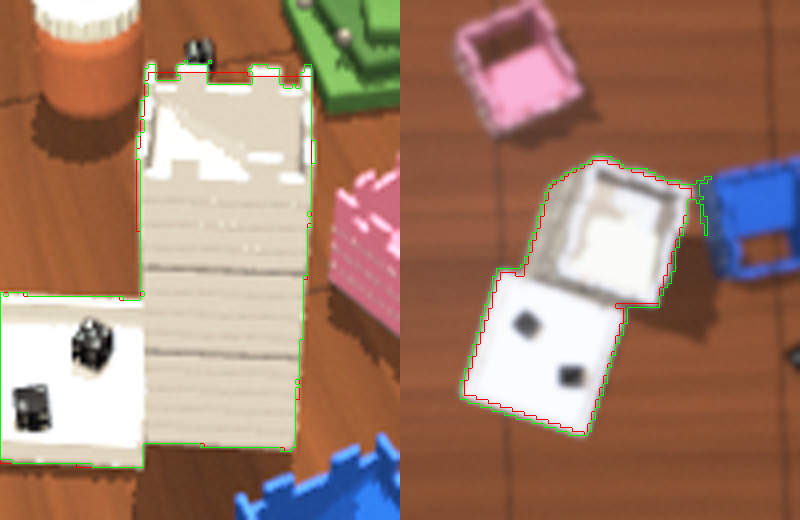

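The overlay shows that the fitted model (red) matches the tower outline in both views: column top at about (230,210) in the side view and (320,190) in the top view. I'll rise, then traverse.

```bash
python3 -m handwheel '0 0 -0.2 0 0 0 1; 0 0 -0.4 0 0 0 1; -0.12 -0.115 -0.42 0 0 0 1; -0.24 -0.23 -0.42 0 0 0 1; -0.36 -0.345 -0.42 0 0 0 1; -0.48 -0.46 -0.42 0 0 0 1; -0.6 -0.575 -0.42 0 0 0 1; -0.72 -0.69 -0.42 0 0 0 1'; python3 go.py 580 -239.3 300 -.34 0
```

```text
t: 2.5
eef_pos: [328.4, 273.1, 301.6]
eef_rot: [3.141, 0.001, 2.788]
contact_force: [0.5, 0.6, 1.6]
grip_width: 91.9
finger_force: 0.0
t 2.5 q [ 0.41 -0.29  1.78 -0.    1.65 -0.81] pos [328.4 273.1 301.6] shift [-1.3777 -1.3124  0.0056] turn [ 0.0002  0.0003 -0.0042]
```

```bash
python3 -m handwheel '-0.12 -0.115 0 0 0 0 1; -0.24 -0.23 0 0 0 0 1; -0.36 -0.345 0 0 0 0 1; -0.48 -0.46 0 0 0 0 1; -0.6 -0.575 0 0 0 0 1; -0.72 -0.69 0 0 0 0 1; -0.84 -0.8 0 0 0 0 1; -0.96 -0.915 0 0 0 0 1'; python3 go.py 580 -239.3 300 -.34 0
```

```text
t: 3.3
eef_pos: [503.7, -84.6, 301.6]
eef_rot: [3.141, 0.001, 2.787]
contact_force: [0.4, 0.6, 0.6]
grip_width: 91.8
finger_force: 0.0
t 3.3 q [-0.4  -0.06  1.58  0.    1.62 -1.62] pos [503.7 -84.6 301.6] shift [-0.4176 -0.3954  0.0055] turn [ 0.0001  0.0002 -0.0045]
```

```bash
python3 -m handwheel '-0.11 -0.105 0 0 0 0 1; -0.22 -0.21 0 0 0 0 1; -0.33 -0.31 0 0 0 -0.0045 1; -0.415 -0.393 0 0 0 -0.0045 1; -0.415 -0.393 0.006 0 0 -0.0045 1; -0.415 -0.393 0.006 0 0 -0.0045 1; -0.415 -0.393 0.006 0 0 -0.0045 1; -0.415 -0.393 0.006 0 0 -0.0045 1'; python3 go.py 580 -239.3 120 -.34 0
```

```text
t: 4.1
eef_pos: [578.9, -235.0, 300.4]
eef_rot: [-3.142, 0.001, 2.803]
contact_force: [0.1, 0.4, 0.3]
grip_width: 91.8
finger_force: 0.0
t 4.1 q [-0.58  0.24  1.26  0.    1.64 -1.81] pos [ 578.9 -235.   300.4] shift [-0.0076 -0.0123  0.6013] turn [-0.      0.0003  0.0005]
```

```bash
python3 -m handwheel '-0.0076 -0.0123 0.1 0 0 0 1; -0.0076 -0.0123 0.2 0 0 0 1; -0.0076 -0.0123 0.3 0 0 0 1; -0.0076 -0.0123 0.3 0 0 0 1; -0.0076 -0.0123 0.3 0 0 0 1; -0.0076 -0.0123 0.3 0 0 0 1; -0.0076 -0.0123 0.3 0 0 0 1; -0.0076 -0.0123 0.3 0 0 0 1'; python3 go.py 580 -239.3 120 -.34 0
```

```text
t: 4.9
eef_pos: [580.6, -240.9, 211.3]
eef_rot: [-3.141, 0.003, 2.802]
contact_force: [0.4, -0.4, -0.3]
grip_width: 91.7
finger_force: 0.0
t 4.9 q [-0.59  0.27  1.39  0.    1.47 -1.82] pos [ 580.6 -240.9  211.3] shift [0.0045 0.0045 0.3043] turn [-0.0002  0.0008  0.0001]
```

Run:
```python
from h import *
for i in range(2):
    for n in("side","top"):
        p=capture(n); s=get_state(); print(np.round(s["eef_pos"],1))
        cv2.imwrite(f"pics/{n}_a.png",p["color"])
a=cv2.imread("pics/side_a.png")[130:330,180:380];b=cv2.imread("pics/top_a.png")[110:270,240:400]
cv2.imwrite("pics/v5.png",np.hstack([cv2.resize(a,(400,400)),cv2.resize(b,(400,400))]))
```

```text
[ 580.4 -240.8  210.8]
[ 580.2 -240.7  210.4]
[ 580.1 -240.6  210.1]
[ 580.  -240.6  209.9]
```

View pics/v5.png

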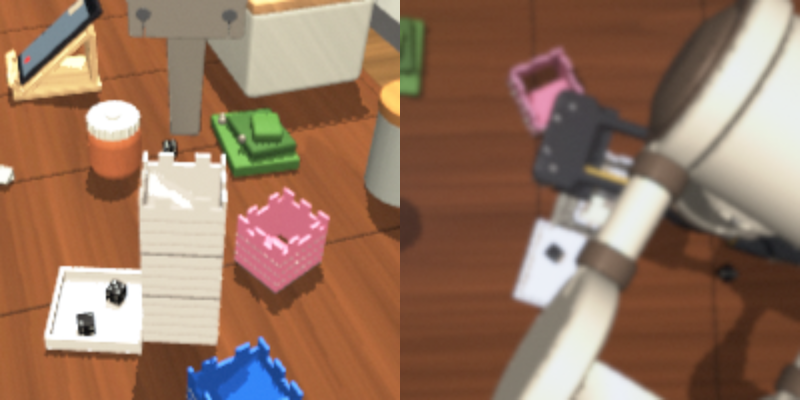

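The open finger sits in line with and centred over the white storey (crop about 185,130 over 183,180), and nothing has been touched. I'll descend.

```bash
python3 -m handwheel '0.0014 0.004 0.06 0 0 0 1; 0.0014 0.004 0.12 0 0 0 1; 0.0014 0.004 0.18 0 0 0 1; 0.0014 0.004 0.24 0 0 0 1; 0.0014 0.004 0.298 0 0 0 1; 0.0014 0.004 0.298 0 0 0 1; 0.0014 0.004 0.298 0 0 0 1; 0.0014 0.004 0.298 0 0 0 1'; python3 go.py 580 -239.3 120 -.34 0
python3 - <<'E'
from h import *
for i in range(4): capture("side")
s=get_state();print(s["eef_pos"],s["contact_force"])
E
```

```text
t: 5.9
eef_pos: [580.7, -239.8, 121.7]
eef_rot: [-3.141, 0.002, 2.802]
contact_force: [0.4, -1.1, -0.5]
grip_width: 91.8
finger_force: 0.0
t 5.9 q [-0.58  0.33  1.5  -0.    1.31 -1.81] pos [ 580.7 -239.8  121.7] shift [0.0027 0.0007 0.0056] turn [-0.0002  0.0007  0.0001]
[ 580.4216282  -239.54258251  121.19731764] [ 0.39354166 -0.11696734 -0.22543369]
```

```bash
python3 -m handwheel '0 0 0 0 0 0 0.7; 0 0 0 0 0 0 0.65; 0 0 0 0 0 0 0.6; 0 0 0 0 0 0 0.4; 0 0 0 0 0 0 0.2; 0 0 0 0 0 0 0; 0 0 0 0 0 0 0; 0 0 0 0 0 0 0' 20
```

```text
t: 6.9
eef_pos: [579.9, -239.2, 120.2]
eef_rot: [3.142, -0.0, 2.802]
contact_force: [-0.1, -0.2, 0.2]
grip_width: 55.0
finger_force: 20.0
```

Gripped: the width fits the 56 mm side and there is almost no side force. Lift straight up slowly.

```bash
python3 -m handwheel '0 0 -0.015 0 0 0 0; 0 0 -0.03 0 0 0 0; 0 0 -0.045 0 0 0 0; 0 0 -0.06 0 0 0 0; 0 0 -0.08 0 0 0 0; 0 0 -0.1 0 0 0 0; 0 0 -0.12 0 0 0 0; 0 0 -0.14 0 0 0 0'
python3 - <<'E'
from h import *
p=capture("side"); cv2.imwrite("pics/v6.png",cv2.resize(p["color"][130:330,180:380],(500,500)))
E
```

```text
t: 7.7
eef_pos: [580.0, -239.2, 162.8]
eef_rot: [-3.142, 0.0, 2.802]
contact_force: [1.1, -0.3, -1.1]
grip_width: 55.2
finger_force: 20.0
```

View pics/v6.png

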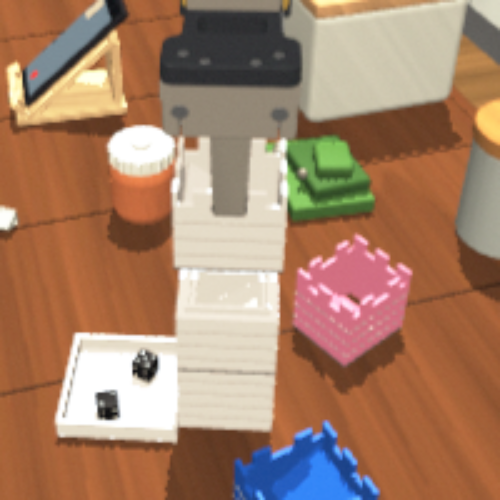

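Only the top storey came up; the middle (crop 228,300) and base still stand in line. Now I refine the phone pose.

```bash
cat > f3.py <<'E'
from fit import *
np.set_printoptions(precision=3,suppress=True)
nr={"side":(208,150),"top":(138,208)}
M={n:mask(n,("phone",),nr) for n in P}
Ry=cv2.Rodrigues(np.array([0,np.radians(50),0]))[0]
def ph(v): return [box(0,8.5,-36,36,-145,5)@Ry.T@Rz(v[2]).T+[v[0],v[1],116.5]]
v,f=fit(M,ph,[599,205,-.05],[5,5,.1]); print(v,f)
for n in M: print(n,*fit({n:M[n]},ph,[599,205,-.05],[4,4,.1]))
for n in P: print([(round(d["p"],2),k,world(P[n],d["position"])) for k in("phone","phone_stand") for d in spot_point(k,P[n])[:1]])
big=[]
for n,(x,y) in (("side",(160,110)),("top",(90,170))):
    S=5; im=cv2.resize(P[n]["color"][y:y+80,x:x+80],None,fx=S,fy=S,interpolation=cv2.INTER_CUBIC)
    q=np.array([proj(P[n],w) for w in (box(0,0,-36,36,-145,5)@Ry.T@Rz(v[2]).T+[v[0],v[1],116.5])[[0,1,3,2]]])
    cv2.polylines(im,[np.round((q+.5-[x,y])*S).astype(int)],True,(0,0,255),1)
    cs,_=cv2.findContours(cv2.resize(M[n].astype(np.uint8)[y:y+80,x:x+80],None,fx=S,fy=S,interpolation=cv2.INTER_NEAREST),cv2.RETR_EXTERNAL,cv2.CHAIN_APPROX_NONE); cv2.drawContours(im,cs,-1,(0,255,0),1)
    big.append(im)
cv2.imwrite("pics/v7.png",np.hstack(big))
E
python3 f3.py
```

```text
side phone 0.87 706
top phone 0.69 1426
[598.889 203.152  -0.086] 0.1697761920465336
side [601.153 203.623  -0.103] 0.0954951952452369
top [597.889 204.418  -0.069] 0.05590022825399445
[(0.92, 'phone', array([601.962, 204.098, 115.93 ])), (0.7, 'phone_stand', array([ 579.639, -241.621,   -2.531]))]
[(0.8, 'phone', array([598.448, 203.661, 114.494])), (0.76, 'phone_stand', array([538.889, 210.013,  -1.257]))]
```

View pics/v7.png

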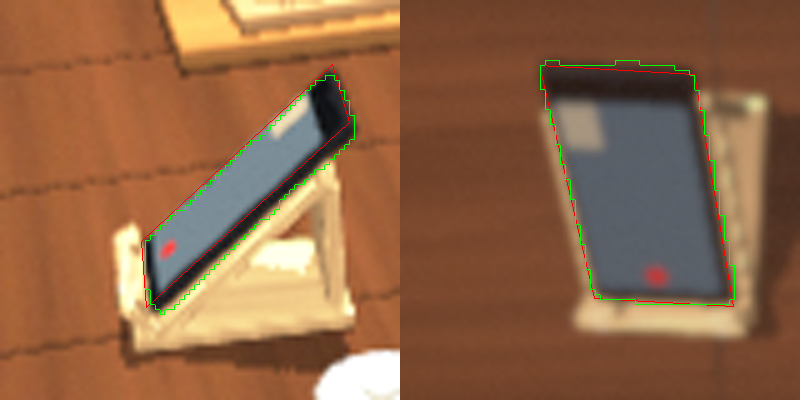

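The fit follows the phone's outline in both views: lens end at about (226,124) in the side view and (214,185) in the top view of the full pictures. Lens ≈ (599.3, 204.2, 116.5), yaw ≈ -0.082.

```bash
python3 -m handwheel '0 0 -0.08 0 0 0 0; 0 0 -0.17 0 0 0 0; 0 0 -0.27 0 0 0 0; 0 0 -0.37 0 0 0 0; 0 0 -0.45 0 0 0 0; 0 0 -0.5 0 0 0 0; 0 0 -0.52 0 0 0 0; 0 0 -0.52 0 0 0 0'; python3 go.py 440 217 310 -.082 40;  python3 go.py 440 217 310 -.082 0
```

```text
t: 8.95
eef_pos: [580.0, -239.3, 318.2]
eef_rot: [-3.142, 0.0, 2.802]
contact_force: [-1.3, 0.5, -2.0]
grip_width: 55.1
finger_force: 20.0
t 8.95 q [-0.58  0.25  1.22 -0.    1.68 -1.81] pos [ 580.  -239.3  318.2] shift [0.9468 1.2786 0.027 ] turn [-0.0287 -0.2209 -0.0786]
t 8.95 q [-0.58  0.25  1.22 -0.    1.68 -1.81] pos [ 580.  -239.3  318.2] shift [0.9468 1.2786 0.027 ] turn [-0.      0.0001 -0.082 ]
```

```bash
python3 -m handwheel '0.04 0.05 0 0 0 0 0; 0.1 0.13 0 0 0 0 0; 0.17 0.23 0 0 0 0 0; 0.25 0.34 0 0 0 -0.01 0; 0.33 0.45 0 0 0 -0.02 0; 0.41 0.555 0 0 0 -0.03 0; 0.49 0.66 0 0 0 -0.04 0; 0.57 0.77 0 0 0 -0.05 0'; python3 go.py 440 217 310 -.082 40;  python3 go.py 440 217 310 -.082 0
```

```text
t: 9.75
eef_pos: [494.1, 37.0, 316.2]
eef_rot: [-3.142, -0.003, 2.96]
contact_force: [-0.2, 0.6, -1.3]
grip_width: 55.0
finger_force: 20.0
t 9.75 q [-0.17 -0.1   1.59  0.    1.66 -1.56] pos [494.1  37.  316.2] shift [0.2858 0.5575 0.0215] turn [-0.011  -0.223  -0.0304]
t 9.75 q [-0.17 -0.1   1.59  0.    1.66 -1.56] pos [494.1  37.  316.2] shift [0.2858 0.5575 0.0215] turn [ 0.     -0.001  -0.0317]
```

```bash
python3 -m handwheel '0.05 0.1 0.01 0 -0.01 -0.004 0; 0.1 0.2 0.02 -0.001 -0.03 -0.008 0; 0.15 0.29 0.02 -0.002 -0.05 -0.012 0; 0.2 0.38 0.02 -0.003 -0.07 -0.016 0; 0.24 0.46 0.02 -0.004 -0.09 -0.02 0; 0.27 0.52 0.02 -0.005 -0.11 -0.022 0; 0.285 0.555 0.02 -0.006 -0.125 -0.024 0; 0.285 0.557 0.02 -0.007 -0.135 -0.025 0'; python3 go.py 440 217 310 -.082 40; python3 go.py 496.7 212.6 239.2 -.082 40
```

```text
t: 10.55
eef_pos: [440.3, 216.5, 309.9]
eef_rot: [3.137, 0.423, 3.041]
contact_force: [-1.1, 0.9, -1.0]
grip_width: 54.9
finger_force: 20.0
t 10.55 q [ 0.34 -0.45  1.94 -0.18  1.27 -1.11] pos [440.3 216.5 309.9] shift [ 0.0008  0.0017 -0.0007] turn [-0.0018 -0.0876 -0.0052]
t 10.55 q [ 0.34 -0.45  1.94 -0.18  1.27 -1.11] pos [440.3 216.5 309.9] shift [-0.0752  0.0048  0.2923] turn [-0.0018 -0.0876 -0.0052]
```

```bash
python3 -m handwheel '0 0 0 0 -0.02 -0.001 0; 0 0 0.01 -0.001 -0.045 -0.002 0; -0.01 0.001 0.04 -0.0015 -0.065 -0.004 0; -0.025 0.002 0.09 -0.0018 -0.08 -0.005 0; -0.04 0.003 0.14 -0.0018 -0.0876 -0.0052 0; -0.05 0.004 0.19 -0.0018 -0.0876 -0.0052 0; -0.06 0.004 0.23 -0.0018 -0.0876 -0.0052 0; -0.07 0.0045 0.26 -0.0018 -0.0876 -0.0052 0'; python3 go.py 496.7 212.6 239.2 -.082 40
```

```text
t: 11.35
eef_pos: [492.8, 210.6, 247.2]
eef_rot: [-3.141, 0.697, 3.056]
contact_force: [-1.1, -0.7, -2.2]
grip_width: 54.9
finger_force: 20.0
t 11.35 q [ 0.37 -0.49  2.19 -0.39  0.84 -0.94] pos [492.8 210.6 247.2] shift [0.0075 0.0077 0.0284] turn [-0.001  -0.0004 -0.0009]
```

```bash
python3 -m handwheel '0.003 0.002 0.01 0 0 0 0; 0.004 0.004 0.02 0 0 0 0; 0.005 0.006 0.026 0 0 0 0; 0.005 0.006 0.027 0 0 0 0; 0.005 0.006 0.027 0 0 0 0; 0.005 0.006 0.027 0 0 0 0; 0.005 0.006 0.027 0 0 0 0; 0.005 0.006 0.027 0 0 0 0'
cat > f4.py <<'E'
from fit import *
from scipy.spatial.transform import Rotation as Ro
import sys; out=sys.argv[1]
np.set_printoptions(precision=3,suppress=True)
for i in range(4): P["side"]=capture("side")
s=get_state(); R=Ro.from_euler("xyz",s["eef_rot"])*Ro.from_euler("x",np.pi)*Ro.from_euler("z",np.pi)
foot=s["eef_pos"]-R.apply([0,0,10.2]); print(s["t"],s["eef_pos"],"foot",foot)
for n in P: print(n,[(round(d["p"],2),world(P[n],d["position"])) for d in spot_point("top_foot",P[n])[:3]])
big=[]
for n,(x,y) in (("side",(130,50)),("top",(60,140))):
    S=3.3; im=cv2.resize(P[n]["color"][y:y+120,x:x+120],None,fx=S,fy=S,interpolation=cv2.INTER_CUBIC)
    for z in (0,50):
        q=np.array([proj(P[n],R.apply(w)+foot) for w in ([33,28,z],[33,-28,z],[-33,-28,z],[-33,28,z])])
        cv2.polylines(im,[np.round((q+.5-[x,y])*S).astype(int)],True,(0,0,255),1)
    big.append(im)
cv2.imwrite(out,np.hstack(big))
E
python3 f4.py pics/v8.png; python3 go.py 496.7 212.6 239.2 -.082 40
```

```text
t: 12.15
eef_pos: [497.3, 213.4, 242.8]
eef_rot: [3.14, 0.7, 3.056]
contact_force: [0.7, -1.1, -1.1]
grip_width: 55.0
finger_force: 20.0
12.45 [497.265 213.293 242.613] foot [503.811 212.743 234.81 ]
side [(0.96, array([ 593.118, -354.098,   -2.465])), (0.7, array([505.195, 212.908, 231.372])), (0.63, array([ 695.576, -197.595,   -2.346]))]
t 12.5 q [ 0.37 -0.47  2.19 -0.4   0.82 -0.93] pos [497.3 213.3 242.6] shift [ 0.0087 -0.0024  0.0076] turn [-0.0004  0.0005 -0.0009]Traceback (most recent call last):
  File "f4.py", line 8, in <module>
    for n in P: print(n,[(round(d["p"],2),world(P[n],d["position"])) for d in spot_point("top_foot",P[n])[:3]])
                                                                              ~~~~~~~~~~^^^^^^^^^^^^^^^^^
ValueError: only the last four pictures can be asked about
```

```bash
python3 -m handwheel '0.004 -0.001 0.004 0 0 0 0; 0.0087 -0.0024 0.0076 0 0 -0.0009 0; 0.0087 -0.0024 0.0076 0 0 -0.0009 0; 0.0087 -0.0024 0.0076 0 0 -0.0009 0; 0.0087 -0.0024 0.0076 0 0 -0.0009 0; 0.0087 -0.0024 0.0076 0 0 -0.0009 0; 0.0087 -0.0024 0.0076 0 0 -0.0009 0; 0.0087 -0.0024 0.0076 0 0 -0.0009 0'; sed -i 's/^for i in range(4).*/for i in range(2):\n  for n in ("side","top"): P[n]=capture(n)/' f4.py; python3 f4.py pics/v8.png; python3 go.py 496.7 212.6 239.2 -.082 40
```

```text
t: 13.3
eef_pos: [496.7, 212.6, 239.3]
eef_rot: [-3.141, 0.7, 3.059]
contact_force: [0.2, -0.1, -0.9]
grip_width: 55.0
finger_force: 20.0
13.6 [496.697 212.608 239.194] foot [503.244 212.058 231.391]
side [(0.83, array([ 591.617, -353.97 ,   -1.127])), (0.79, array([ 694.134, -194.294,   -0.513])), (0.72, array([501.053, 211.442, 231.53 ]))]
top [(0.76, array([ 695.655, -197.99 ,   -3.087])), (0.64, array([502.972, 214.42 , 232.561])), (0.58, array([ 591.839, -355.305,   -4.728]))]
t 13.7 q [ 0.37 -0.47  2.19 -0.4   0.81 -0.93] pos [496.7 212.6 239.2] shift [ 0.0001 -0.0001  0.0001] turn [-0.0004  0.0005 -0.    ]
```

View pics/v8.png

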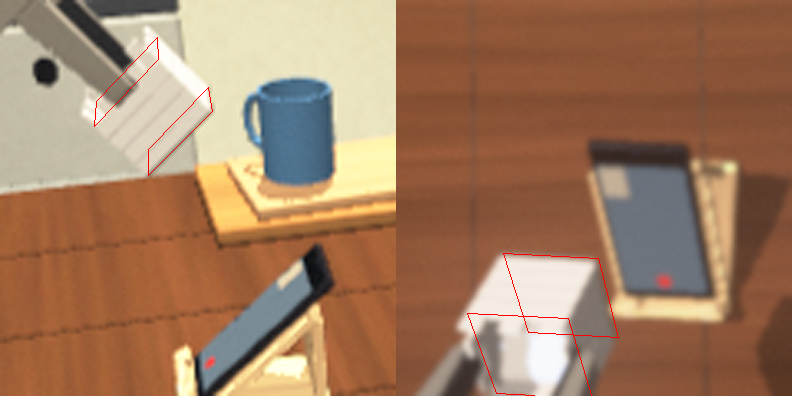

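The storey's drawn outline matches the picture: in the side view its underside runs from (212,100) to (150,175), parallel to the screen. The networks put the foot within about 2 mm of the target. I'm handing in.

```bash
python3 -c "
from cell import bot; print(bot.job_done())"
```

```text
the job is handed in; nothing more can be done
None
```

I handed the job in with the white top storey held steady about 15 cm from the selfie lens, its underside square to the phone and centred within about 2 mm by my measurements; I last checked the lower storeys just after lifting (still standing in line) and saw the phone unmoved in the final picture.

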